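# Clear the gas cock and shut it off

## Task

The stove's gas has to be shut off, but things have been left in the way of the cock's lever. Put the pepper mill and the tall jar back in the chrome basket with the squat jar, standing upright on its floor and set down gently, lay the pastry brush in there too below the rim, and then swing the lever towards the robot's side of the pipe until it is square across the pipe (90 degrees to it) and let go. Knock nothing over and leave everything else where it stands.

Things in the scene. Friction and masses are not known exactly. Their poses are not given: they have to be found in the camera images.
- lever (a joint): Lever of the gas cock on an upright axis, rad: 0 = along the pipe, free end to the valve frame's +y (open); grows anticlockwise from above; pi/2 = square across, pointing to the valve frame's -x, the robot's side (shut). No stop at shut: travels -0.7 to 2.4, starts at -0.25 to 0.2. Stiff: 0.3 N m of friction (3.5 N at the sleeve), no spring, stays where left.
- pivot (a point): Point on the lever's turning axis at the height of the middle of the lever's sleeve, 97 mm above the counter; its x and y axes are those of the valve frame.
- lever_grip (a point): Middle of the lever's grey vinyl sleeve, 85 mm from the turning axis, 97 mm above the counter. The sleeve is 66 mm long (52 to 118 mm from the axis), 20 mm wide, 13 mm high, flat-sided; y points outwards along the lever. At this height the sleeve passes 36 mm clear over the pipe.
- valve: Fixed brass gas cock amid a copper pipe 22 mm thick, axis 50 mm above the counter, on a steel strip 300 x 46 mm with saddles 105 mm to either side; pipe (+y) and steel hose (-y) turn down into the counter 165 mm out. Brass up to 76 mm high. Origin on the counter under the lever axis; y along the pipe, -x the robot's side (yaw within 0.2 rad). It and the basket may change sides, left or right.
- basket: Fixed chrome wire basket to fill, 340 long (x) x 170 wide (y) x 60 mm high, open on top; origin under its middle on the counter, z up, yaw within 0.15 rad. Walls 6 mm thick: inside 328 x 158 mm; floor 12 mm above the counter; two hooks outside its -y wall (x = -110, 110) rise to 75 mm. It may stand left or right and holds only the squat jar near its far (+x) end.
- jar: Tall glass jar to put away: straight, 60 mm diameter, 140 mm high with its steel screw lid (lid the top 18 mm, same diameter), 0.3 to 0.55 kg. Origin at the centre of its underside, z up. It stands before the pipe, where the lever has to pass (it and the mill may be exchanged).
- mill: Steel pepper mill to put away, round, 170 mm high: foot 54 mm diameter, waist 41 mm at 75 mm, straight cylindrical head 49 mm diameter from 104 to 148 mm, small knob above. 0.25 to 0.5 kg. Origin at the centre of its underside, z up. It stands before the pipe, where the lever has to pass.
- brush: Pastry brush to put away, lying flat, rigid, about 201 mm long (x: handle end at -100 mm, bristle end at 101 mm), about 0.09 kg. White hard handle 22 mm wide and 16 mm thick from x = -100 to 12 mm, neck 16 mm wide to 46 mm, then a head 38 mm wide of dark silicone fingers. Origin on its underside, near its centre of mass; z up. It lies on the counter between the basket and the cock, roughly along world x.
- brush_handle_end (a point): Middle of the brush's handle end, 98 mm from the brush's origin, 8 mm above its underside.
- brush_head_end (a point): Middle of the brush's bristle end, 98 mm from the brush's origin, 8 mm above its underside.
- squat_jar: Squat glass jar with steel lid, 68 mm diameter, 75 mm high, already standing in the basket near its far end (x = 110 to 120 mm, |y| up to 30 mm in the basket's frame); stays there. Origin at the centre of its underside.
- low_jar: Low glass jar with steel lid, 52 mm diameter, 68 mm high, behind the pipe; leave it. Origin at the centre of its underside.
- tin: Steel tin with a lid, 65 mm diameter, 90 mm high, on the robot's side of the things before the pipe; leave it. Origin at the centre of its underside.
- mug: White mug, 76 mm diameter, 85 mm high, handle at its +y, beyond the brush; leave it. Origin at the centre of its underside.
- oil: Green glass oil bottle, 64 mm diameter, 210 mm high, at the right near the robot; leave it. Origin at the centre of its underside.
Things that resemble listed ones, but are neither listed nor needed, are in the scene too. Leave any pink look-alike of the mill alone.

How it is judged:
On the way, in this order (a step that is already met when the one before it is completed fails the run):
1. jar and mill stand and the brush lies in the basket, let go (x of jar in the frame of basket between -0.15 and 0.15 m and y of jar in the frame of basket between -0.07 and 0.07 m and z of each of jar, mill in the frame of basket below 0.022 m and angle between each of jar, mill's own z axis and vertical below 0.15 rad and linear speed of each of jar, mill, brush below 0.03 m/s and contact force between each of jar, mill, brush and the fingers below 0.2 N and x of mill in the frame of basket between -0.15 and 0.15 m and y of mill in the frame of basket between -0.07 and 0.07 m and x of brush_handle_end in the frame of basket between -0.17 and 0.17 m and y of brush_handle_end in the frame of basket between -0.085 and 0.085 m and z of each of brush_handle_end, brush_head_end in the frame of basket below 0.06 m and x of brush_head_end in the frame of basket between -0.17 and 0.17 m and y of brush_head_end in the frame of basket between -0.085 and 0.085 m), for 0.2 s.
2. the lever is square across the pipe (value of joint lever between 1.4808 and 1.6608 rad and velocity of joint lever between -0.05 and 0.05 rad/s), for 0.2 s.
At the end, for the whole second after the job is handed in: Jar and mill stand on the basket's floor (within 10 mm of it), upright within 0.15 rad, released and at rest; both ends of the brush are inside the basket below its rim, released and at rest; the lever is within 0.09 rad (5 degrees) of square across the pipe and still (all of step 1 and all of step 2); the robot touches nothing.
It fails at once if the tall jar or the mill is knocked over (angle between any of jar, mill's own z axis and vertical above 1 rad).
It fails at once if the tall jar or the mill is dropped (falls more than about 15 mm: over 0.55 m/s with no finger on it) ((linear speed of jar above 0.55 m/s and contact force between jar and the fingers below 0.1 N) or (linear speed of mill above 0.55 m/s and contact force between mill and the fingers below 0.1 N)).
It fails at once if a thing that was to be left alone is moved more than 30 mm or tipped (distance of any of squat_jar, low_jar, tin, mug, oil from where it was at the start of the episode above 0.03 m or angle between any of squat_jar, low_jar, tin, mug, oil's own z axis and vertical above 0.4 rad).
It also fails if it takes over 72 s, if anything falls off the work surface, if the arm or the gripper's body presses on something with over 40 N, if the wrist force passes 120 N, or if a joint passes its speed limit or range.

## Robot

A 6-joint arm with a two-finger parallel gripper is mounted at the origin on the work surface. World frame = base frame: x ahead of the robot, y to its left, z up, the work surface at z = 0. Lengths are in m, angles in rad, forces in N, time in s.
With the tool pointing down it reaches from about 0.275 to 1 m from the base axis. Payload 8.4 kg.
Tool frame: the origin (TCP) lies on the centre line of the jaws, within the pads' length; the fingertips stand 17 mm ahead of it and the grasp point (between the pads) lies 2 mm behind it (bot.tcp_to_tips is the z of the fingertips in the tool frame, in m); z points along the fingers, y is the line along which they close (so a half turn about z gives the same grasp; the last joint's range is limited). The gripper opens to 85 mm and grips with 20 to 120 N. Pads are 22 mm wide; open, the fingers measure 114 mm over their backs; the gripper's body (76 mm by 85 mm) begins 54 mm behind the grasp point. The pads swing forward as they close: fully open they stand 13 mm farther back than shut.
Start: joints at [-1.279, 0.353, 1.633, -0, 1.155, -0.002], TCP at [0.181, -0.598, 0.222] pointing down, gripper open.
Joint ranges: [-2.63, 2.63], [-0.92, 2.1], [0.06, 2.66], [-1.3, 4.44], [0, 2.69], [-3.02, 3.02]. Speed limits (rad/s): [2.22, 2.22, 2.79, 3.14, 3.14, 3.14].

## Interface

Orientations are given as a unit quaternion [x, y, z, w].
In Python, from workcell import bot, hand, kinematics, get_obs, vision, hand_in gives the robot as it stands. The module is installed in compiled form; this text tells all that it offers. Calls block until the motion is done:
- bot.reach(position, orientation): joint-space move of the TCP to a pose.
- bot.servo_line(position, ori=None, velocity=0.15): straight line of the TCP; ori=None keeps the orientation; velocity is the mean speed in m/s.
- bot.goto_joints(angles): joint-space move.
- hand.move_gripper(opening, strength=None): finger opening in m; strength is the grip in N (None keeps the last); returns when the fingers have stopped.
- bot.dwell(seconds).
- kinematics.solve_ik(position, orientation): joint angles nearest the present ones, or None.
- get_obs(): the state.
- vision.read_camera(name): name is "scene" or "top"; returns a dict with "frame" (420x560x3 uint8, red, green, blue), "intrinsics" (3x3 intrinsics, pixels), "view" (4x4, takes a point from world to camera coordinates). Camera axes: x right, y down, z forward; pixel columns grow to the right and rows downward; lengths in m; the calibration is good to about 2 mm. A picture is of the moment at which its call begins. There is no depth.
A pose or a line that the arm cannot do raises bot.IKError and nothing moves.
- hand_in(): hands the job in; it is judged then, once.
The state is a dict: "time_s": time; "joint_pos": joint angles; "joint_vel": joint speeds; "joint_efforts": joint torques, N m; "position": TCP position; "orientation": TCP orientation; "wrist_force": force on the tool from outside, world axes, zero at the start; "ft_torque": the same for the moment, N m; "gripper_width": finger opening in m; "grip_force": force on a finger pad.
Only numpy, scipy, OpenCV 4.12 (cv2) and the standard library are available. Lean on these libraries where they do the work, as an engineer would, in place of code of your own. Each camera call takes 0.05 s, during which the arm holds its last target. There are 200 camera calls.

## Working session

There is one attempt and no reset: what is moved stays moved. The work goes in short steps, each a Python script; the robot and the scene stay as the last script left them, time stands still between calls to the robot, and variables do not carry over. Pictures are saved under pics/ and viewed, at most 10 in all, crops included, and the job is handed in when it is done.

```bash
mkdir -p pics
python3 - <<'E'
from workcell import vision,get_obs
import cv2,numpy as np
for n in("scene","top"):
    c=vision.read_camera(n); cv2.imwrite(f"pics/{n}0.png",c["frame"][:,:,::-1]); np.savez(f"{n}0.npz",**c)
    print(n,c["intrinsics"].tolist(),np.round(c["view"],4).tolist())
print(get_obs())
E
```

```text
scene [[381.3588835686195, 0.0, 275.3405772663146], [0.0, 381.3588835686195, 205.7004146417819], [0.0, 0.0, 1.0]] [[-0.4979, 0.8672, -0.008, 0.3272], [0.7173, 0.4067, -0.5657, -0.323], [-0.4874, -0.2874, -0.8245, 1.4001], [0.0, 0.0, 0.0, 1.0]]
top [[472.97914860962436, 0.0, 291.8990446273965], [0.0, 472.97914860962436, 199.60963088005536], [0.0, 0.0, 1.0]] [[0.0123, -0.9999, -0.0011, -0.0826], [-0.9982, -0.0122, -0.0584, 0.5295], [0.0584, 0.0018, -0.9983, 1.3087], [0.0, 0.0, 0.0, 1.0]]
{'time_s': 0.1, 'joint_pos': array([-1.27943054e+00,  3.53572692e-01,  1.63406189e+00, -1.30664093e-05,
        1.15518870e+00, -2.40036882e-03]), 'joint_vel': array([ 5.80170528e-04, -7.47873902e-04, -1.24796211e-03, -1.61972202e-05,
       -9.91711536e-04, -1.69902518e-03]), 'joint_efforts': array([-2.73701580e-04, -6.06360197e+01, -3.42821324e+01,  1.42242305e-05,
        3.88898305e-03, -3.75303458e-06]), 'position': array([ 0.18084514, -0.59780943,  0.22183972]), 'orientation': array([ 9.89231488e-01,  1.46358072e-01, -9.45068471e-05, -6.08045468e-04]), 'wrist_force': array([-0.3069083 ,  0.30560032, -0.44783034]), 'ft_torque': array([-0.00333865, -0.01412471, -0.02234983]), 'grip_force': 0.0, 'gripper_width': 0.08514402217411329}
```

View pics/scene0.png

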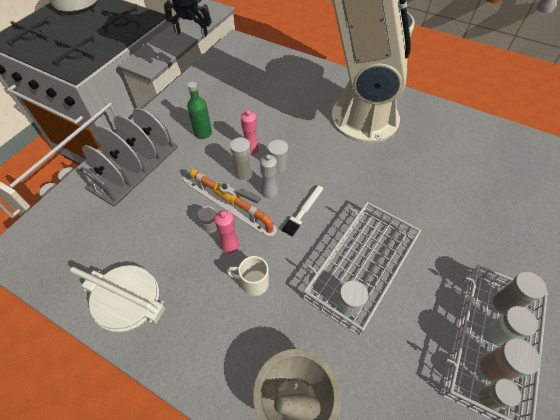

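View pics/top0.png

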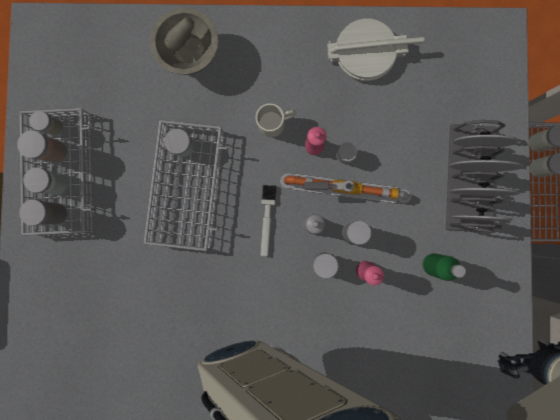

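The pictures show:
- **Basket:** on the robot's left, at top (185,185).
- **Brush:** top (267,220).
- **Valve and lever:** valve at top (347,187), with the lever sleeve near (318,184).
- **Mill:** the candidates are grey steel at top (316,224), pink at (316,138) and pink at (371,273). The grey one fits, because pink ones are look-alikes.
- **Tall jar:** the candidates are top (358,233) / scene (241,158), top (326,266) / scene (277,152), and the far rack jars at (35,170). The first fits: it is tall and stands before the pipe. The second is the shorter tin on the robot's side.

I'll confirm these in one crop.

Run:
```python
import cv2,numpy as np
t=cv2.imread("pics/top0.png")[130:290,230:410]; s=cv2.imread("pics/scene0.png")[100:260,170:340]
t=cv2.resize(t,None,fx=2.2,fy=2.2,interpolation=cv2.INTER_CUBIC); s=cv2.resize(s,None,fx=2.2,fy=2.2,interpolation=cv2.INTER_CUBIC)
cv2.imwrite("pics/crop0.png",np.hstack([t,s])); print(t.shape,s.shape)
```

```text
(352, 396, 3) (352, 374, 3)
```

View pics/crop0.png

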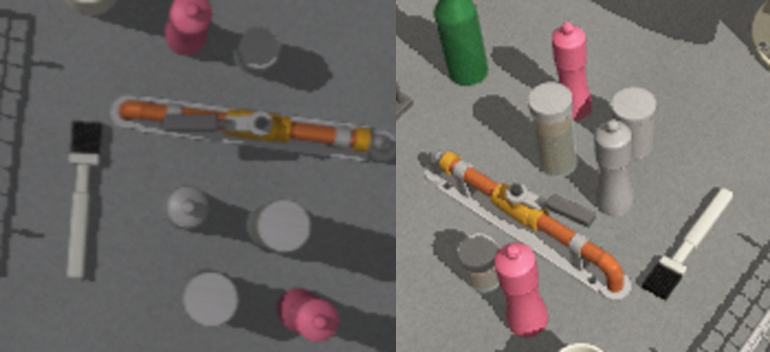

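The crop confirms it. The tall jar, with glass body and lid, is at top (358,232). The steel mill is at (315,224). The short steel-lidded tin is at (325,265), and both pink mills will be left alone. The lever sleeve points to image-left (+y).

```bash
cat > h.py <<'E'
import numpy as np,cv2
def ray(c,uv,z):
    K,V=c["intrinsics"],c["view"]; R,t=V[:3,:3],V[:3,3]
    o=-R.T@t; d=R.T@np.linalg.inv(K)@np.array([uv[0],uv[1],1.]); return (o+d*(z-o[2])/d[2])
def proj(c,p):
    q=c["view"][:3,:3]@np.array(p)+c["view"][:3,3]; q=c["intrinsics"]@q; return q[:2]/q[2]
def blobs(mask,off=(0,0),amin=30):
    cs,_=cv2.findContours(mask.astype(np.uint8),cv2.RETR_EXTERNAL,cv2.CHAIN_APPROX_NONE)
    return [k+np.array(off) for k in cs if cv2.contourArea(k)>=amin]
E
python3 - <<'E'
from h import *
np.set_printoptions(precision=4,suppress=True)
T=dict(np.load("top0.npz")); S=dict(np.load("scene0.npz"))
def hsv(c): return cv2.cvtColor(c["frame"],cv2.COLOR_RGB2HSV)
h=hsv(T)
def sub(x0,x1,y0,y1): return h[y0:y1,x0:x1]
# lids
for n,(x0,x1,y0,y1),z in [("jar",(338,380,213,252),.14),("tin",(308,342,248,284),.09),("squat",(158,195,124,158),.087),("mill",(300,333,210,240),.15),("low",(334,362,138,165),.068)]:
    s=sub(x0,x1,y0,y1)
    for th in (110,125,140):
      for k in blobs(s[...,2]>th,(x0,y0),60):
        (c,r)=cv2.minEnclosingCircle(k.astype(np.float32)); e=cv2.fitEllipse(k)
        print(n,th,np.array(c),r,np.array(e[0]),np.array(e[1]),ray(T,e[0],z)[:2], "diam",np.linalg.norm(ray(T,(e[0][0]+np.mean(e[1]),e[0][1]),z)-ray(T,e[0],z)))
# brush
s=sub(250,290,178,262)
for k in blobs((s[...,2]>140)&(s[...,1]<70),(250,178),60):
    r=cv2.minAreaRect(k); print("handle",r); b=cv2.boxPoints(r); print(np.array([ray(T,p,.016)[:2] for p in b]))
for k in blobs(s[...,2]<35,(250,178),40):
    r=cv2.minAreaRect(k); print("head",r); print(np.array([ray(T,p,.012)[:2] for p in cv2.boxPoints(r)]))
# orange pipe
s=sub(275,415,165,210)
m=(s[...,0]<25)&(s[...,1]>150)&(s[...,2]>80)
for k in blobs(m,(275,165),20): print("pipe",cv2.minAreaRect(k),k.reshape(-1,2).min(0),k.reshape(-1,2).max(0))
# basket
s=sub(135,235,110,262)
for th in (100,120,140):
    ks=blobs(s[...,2]>th,(135,110),200)
    for k in ks:
        r=cv2.minAreaRect(k); print("basket",th,r); b=cv2.boxPoints(r); w=np.array([ray(T,p,.06)[:2] for p in b]); print(w, np.linalg.norm(w[0]-w[1]),np.linalg.norm(w[1]-w[2]))
for n,p in [("pivot guess",(348.2,186.4))]: print(n,ray(T,p,.097))
E
python3 - <<'E'
import cv2,numpy as np
t=cv2.imread("pics/top0.png")
a=cv2.resize(t[165:205,275:415],None,fx=5.4,fy=5.4,interpolation=cv2.INTER_CUBIC)
b=cv2.resize(t[110:262,135:235],None,fx=2.4,fy=2.4,interpolation=cv2.INTER_CUBIC)
s=cv2.imread("pics/scene0.png"); c=cv2.resize(s[160:245,175:285],None,fx=4.2,fy=4.2,interpolation=cv2.INTER_CUBIC)
W=np.zeros((600,800,3),np.uint8); W[:a.shape[0],:a.shape[1]]=a; W[220:220+b.shape[0],:b.shape[1]]=b; W[220:220+c.shape[0],260:260+c.shape[1]]=c
cv2.imwrite("pics/crop1.png",W)
E
```

```text
jar 110 [358.4123 232.1842] 11.631585121154785 [358.339  232.1367] [22.1261 22.4252] [ 0.443  -0.2451] diam 0.05623886354246978
jar 125 [358.5909 232.4091] 11.011177062988281 [358.5311 232.3251] [20.8219 21.3545] [ 0.4425 -0.2456] diam 0.05323966338940859
tin 110 [324.9043 265.5745] 12.179547309875488 [324.8743 265.5929] [23.2793 23.502 ] [ 0.354  -0.1648] diam 0.06127688213085767
tin 125 [325.3571 265.6429] 11.660694122314453 [325.1333 265.7662] [22.0213 22.5532] [ 0.3536 -0.1655] diam 0.05838516232470333
squat 110 [174. 141.] 14.14223575592041 [175.041  140.7284] [22.8606 26.5211] [0.6798 0.2375] diam 0.06589439167295338
squat 125 [175.1042 140.    ] 12.268381118774414 [176.1739 140.1857] [20.8004 22.7881] [0.6813 0.2345] diam 0.058168001339448445
mill 110 [313.  223.5] 8.558721542358398 [311.3478 223.7163] [10.8123 17.3451] [ 0.4627 -0.1259] diam 0.03529245770801639
handle ((264.3578796386719, 236.48983764648438), (5.628516674041748, 37.26220703125), 4.085616588592529)
[[ 0.3755  0.01  ]
 [ 0.4789  0.0043]
 [ 0.4779 -0.0114]
 [ 0.3746 -0.0056]]
head ((269.0, 192.0), (12.0, 12.0), 90.0)
[[ 0.568   0.0056]
 [ 0.5684 -0.0281]
 [ 0.5346 -0.0286]
 [ 0.5342  0.0051]]
pipe ((393.5, 193.0), (7.0, 10.0), 0.0) [390 188] [397 198]
pipe ((365.16180419921875, 187.97007751464844), (32.01530075073242, 11.20713996887207), 2.045408248901367) [349 182] [381 194]
pipe ((294.4543151855469, 180.1396026611328), (19.165456771850586, 6.76846981048584), 4.085616588592529) [285 177] [304 184]
basket 100 ((175.6103515625, 186.606201171875), (90.55937957763672, 137.08270263671875), 7.037940979003906)
[[0.389  0.3784]
 [0.76   0.3447]
 [0.7323 0.0983]
 [0.3623 0.1359]] 0.3724967512927596 0.24804681350588761
basket 120 ((176.25001525878906, 140.75), (22.62741470336914, 23.33452033996582), 45.0)
[[0.6835 0.2853]
 [0.7295 0.2415]
 [0.6859 0.1967]
 [0.6401 0.2405]] 0.06350637447296117 0.06248039351897185
pivot guess [ 0.5623 -0.2239  0.097 ]
```

View pics/crop1.png

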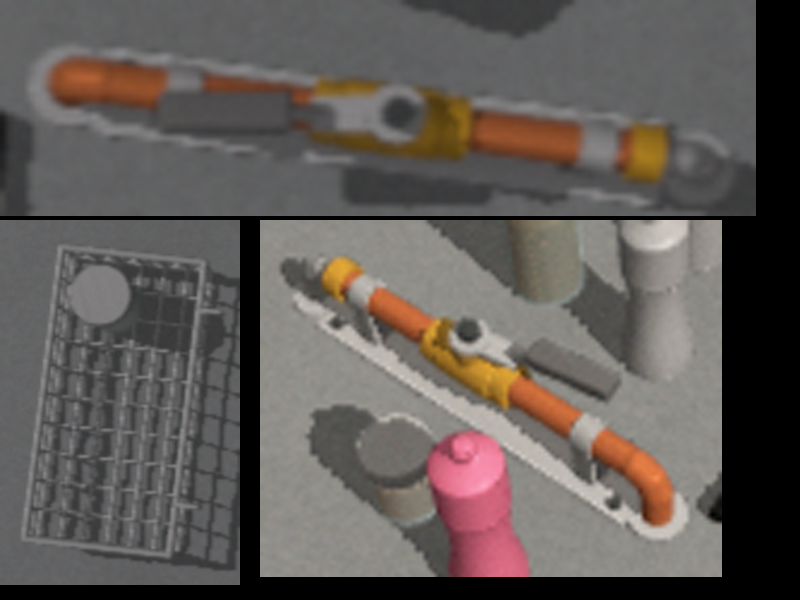

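```bash
cat >> h.py <<'E'
def tri(T,S,a,b):
    # least-squares meeting of two rays; returns point and gap
    def od(c,uv):
        R,t=c["view"][:3,:3],c["view"][:3,3]; d=R.T@np.linalg.inv(c["intrinsics"])@np.array([*uv,1.]); return -R.T@t,d/np.linalg.norm(d)
    (o1,d1),(o2,d2)=od(T,a),od(S,b)
    s=np.linalg.lstsq(np.c_[d1,-d2],o2-o1,rcond=None)[0]; p,q=o1+s[0]*d1,o2+s[1]*d2
    return (p+q)/2,np.linalg.norm(p-q)
E
python3 - <<'E'
from h import *
np.set_printoptions(precision=4,suppress=True)
T=dict(np.load("top0.npz")); S=dict(np.load("scene0.npz"))
for n,a,b in [("nut",(349.4,185.4),(224.3,187.4)),("sleeve",(316.7,185.7),(249.8,195.5)),("saddle+y",(309.3,180.7),(254,210)),("saddle-y",(386.1,191.3),(200,177.1)),("knob",(315.6,224),(268.6,156.4)),("jarlid",(358.4,232.2),(241,145)),("tinlid",(325,265.6),(278,147))]:
    print(n,*tri(T,S,a,b))
print("nut@.105",ray(T,(349.4,185.4),.105)[:2],"sleeve@.1035",ray(T,(316.7,185.7),.1035)[:2])
a,b=ray(T,(309.3,180.7),.062),ray(T,(386.1,191.3),.062);print("saddles",a,b,np.linalg.norm(a-b),(a+b)/2)
a,b=ray(T,(286.5,180.7),0),ray(T,(403.7,196.5),0);print("flanges",a,b,np.linalg.norm(a-b),(a+b)/2)
print("knob@.17",ray(T,(315.6,224),.17)[:2],"head@.148",ray(T,(314.5,224.3),.148)[:2])
P=np.array([ray(T,p,.06)[:2] for p in [(160.8,121.3),(220.4,127.5),(207.9,248.3),(145.4,243.3)]])
print("basket",P,P.mean(0),[np.linalg.norm(P[i]-P[(i+1)%4]) for i in range(4)],"yaw",[np.arctan2(*(P[i]-P[j])[::-1]) for i,j in((0,3),(1,2))])
print("basket corners in scene", [proj(S,[*p,.06]) for p in P])
# circle in scene for jar lid / mug / oil quick
print("oil top",ray(T,(458,271),.21)[:2],"pink",ray(T,(374,276),.17)[:2],"mug",ray(T,(270,118),.085)[:2])
E
```

```text
nut [ 0.5657 -0.2277  0.0783] 0.003843009298624227
sleeve [ 0.5625 -0.1397  0.0936] 0.003677327646317343
saddle+y [ 0.5786 -0.12    0.0547] 0.006833897850857923
saddle-y [ 0.5533 -0.3313  0.0498] 0.0038663407155037424
knob [ 0.4613 -0.1346  0.1639] 0.0029055950847525743
jarlid [ 0.4416 -0.2439  0.1356] 0.004645830548231585
tinlid [ 0.3534 -0.1647  0.0864] 0.0014270441983039403
nut@.105 [ 0.5643 -0.2261] sleeve@.1035 [ 0.5626 -0.1407]
saddles [ 0.5796 -0.1227  0.062 ] [ 0.5534 -0.3306  0.062 ] 0.20951798393327573 [ 0.5665 -0.2266  0.062 ]
flanges [ 0.585  -0.0601  0.    ] [ 0.5441 -0.3927  0.    ] 0.33504764767775824 [ 0.5645 -0.2264  0.    ]
knob@.17 [ 0.462  -0.1356] head@.148 [ 0.4613 -0.1339]
basket [[0.7378 0.2846]
 [0.7227 0.1214]
 [0.3939 0.1481]
 [0.4053 0.3166]] [0.5649 0.2177] [np.float64(0.1639380087941446), np.float64(0.32980719708314604), np.float64(0.1689282035956802), np.float64(0.3340976642340678)] yaw [np.float64(-0.09588867014701286), np.float64(-0.08096796312257828)]
basket corners in scene [array([361.8118, 326.5349]), array([303.8978, 289.1491]), array([363.8287, 200.8773]), array([418.782 , 228.1579])]
oil top [ 0.3548 -0.4715] pink [ 0.3366 -0.2797] mug [ 0.7447 -0.0149]
```

Checks against the given sizes:

| Item | Measured | Expected |
|---|---|---|
| Saddle spacing | 209.5 mm | 210 mm |
| Lever axis to grip | 86 mm | 85 mm |
| Basket rim (inner edges) | 332 x 166 mm | 328–340 x 158–170 mm |

The valve is at (0.5655, -0.2265) with yaw -0.124, so the lever starts at about 0.15 rad. The basket is at (0.565, 0.218) with yaw -0.09. I'll start with the brush.

```bash
cat >> h.py <<'E'
from workcell import bot,hand,get_obs,vision,hand_in
B=np.array([.565,.2177]); BY=-.09
def down(yaw): return np.array([np.cos(yaw/2),np.sin(yaw/2),0.,0.])  # Rz(yaw)*Rx(pi)
def bk(x,y): c,s=np.cos(BY),np.sin(BY); return B+np.array([c*x-s*y,s*x+c*y])
def L(xy,z,yaw,v=.15): bot.servo_line(np.array([xy[0],xy[1],z]),down(yaw),velocity=v)
def st(n):
    o=get_obs(); print(n,round(o["time_s"],2),np.round(o["position"],4),"w",round(o["gripper_width"],4),"g",round(o["grip_force"],1),"F",np.round(o["wrist_force"],1))
def snap(n):
    for c in("top","scene"):
        d=vision.read_camera(c); cv2.imwrite(f"pics/{c}{n}.png",d["frame"][:,:,::-1]); np.savez(f"{c}{n}.npz",**d)
E
python3 - <<'E'
from h import *
print(bot.tcp_to_tips)
g=(.4517,-.003)
bot.reach(np.array([*g,.15]),down(-.063)); st("above")
hand.move_gripper(.045)
L(g,.022,-.063,.12); hand.move_gripper(.01,40); st("grip")
L(g,.16,-.063,.25); st("lift")
p=bk(-.04,-.040)
L(p,.16,BY,.25); snap(1); st("over")
E
```

```text
0.017
above 2.44 [ 0.452  -0.0035  0.1501] w 0.0852 g 0.0 F [ 0.8 -0.2  0.1]
grip 4.57 [ 0.4518 -0.003   0.0222] w 0.0101 g 0.0 F [-0.3  0.2 -0.4]
lift 5.27 [ 0.4511 -0.003   0.1592] w 0.0104 g 0.0 F [ 0.3  0.2 -0.5]
over 6.31 [0.5209 0.1801 0.1597] w 0.0102 g 0.0 F [ 0.3  0.1 -0.3]
```

Missed: it closed to 10 mm with no force. Checking why.

Run:
```python
import cv2,numpy as np
t=cv2.imread("pics/top1.png")[100:300,130:400]; s=cv2.imread("pics/scene1.png")[100:330,170:430]
cv2.imwrite("pics/v1.png",np.hstack([cv2.resize(t,(405,300)),cv2.resize(s,(390,345))[:300]]))
from h import *
o=get_obs(); print(o["orientation"],o["joint_pos"])
```

```text
[ 9.98963182e-01 -4.55214951e-02 -4.98997732e-04  3.23739262e-04] [ 3.30308231e-01  3.10370261e-01  1.85089282e+00 -2.83834033e-04
  9.81495585e-01  1.99233692e+00]
```

View pics/v1.png

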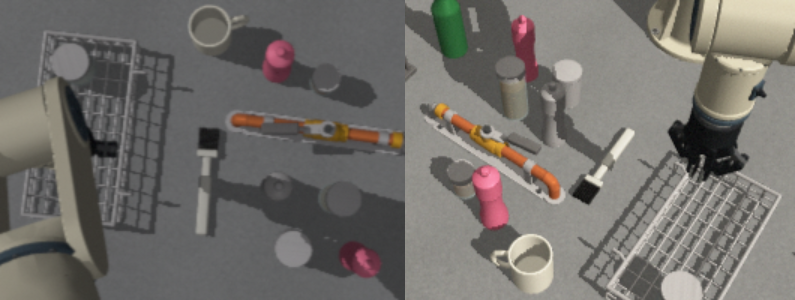

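Run:
```python
from h import *
np.set_printoptions(precision=4,suppress=True)
for n in (0,1):
    T=dict(np.load(f"top{n}.npz")); S=dict(np.load(f"scene{n}.npz"))
    h=cv2.cvtColor(T["frame"],cv2.COLOR_RGB2HSV)[178:266,250:290]
    for k in blobs((h[...,2]>115)&(h[...,1]<80),(250,178),60):
        r=cv2.minAreaRect(k); print(n,r); print(np.array([ray(T,p,.014)[:2] for p in cv2.boxPoints(r)]).tolist())
    h=cv2.cvtColor(S["frame"],cv2.COLOR_RGB2HSV)[180:235,280:330]
    for k in blobs((h[...,2]>185)&(h[...,1]<60),(280,180),60):
        r=cv2.minAreaRect(k); print(n,"scene",r); print(np.array([ray(S,p,.014)[:2] for p in cv2.boxPoints(r)]).tolist())
S=dict(np.load("scene0.npz")); print([proj(S,[x,y,.01]) for x,y in((.372,.0025),(.4517,-.003),(.573,-.011))])
```

```text
0 ((266.50018310546875, 227.49020385742188), (12.07611083984375, 55.22467803955078), 1.123302698135376)
[[0.37509970668239495, 0.010985801950674626], [0.5290803705018717, 0.010457351442663534], [0.5288307549505288, -0.023391415446371286], [0.37486065273002717, -0.02263345765869032]]
0 scene ((308.6319580078125, 204.8477020263672), (10.932300567626953, 44.48489761352539), 40.91438674926758)
[[0.5267054650295349, -0.024489710682659205], [0.37007041462345736, -0.004750405718517148], [0.382751427491983, 0.030196522339121096], [0.5366751312015776, 0.008690899984891198]]
1 ((264.3451843261719, 240.16751098632812), (7.124704837799072, 30.208749771118164), 4.085616588592529)
[[0.37509026728027645, 0.011559880615563067], [0.458916123831021, 0.006911673496957205], [0.4577447054228574, -0.012965953805074565], [0.37392981423167226, -0.008244627356059353]]
1 ((267.5, 208.0), (16.0, 13.0), 90.0)
[[0.5284199895129557, 0.010459607603262075], [0.5288667981024846, -0.02597415148273729], [0.4840440256099441, -0.026625840097560388], [0.48359671708402174, 0.009735927785169254]]
1 scene ((299.2550354003906, 217.7214813232422), (10.650015830993652, 15.48348331451416), 55.00798034667969)
[[0.5259524806787504, -0.02515557130767332], [0.4788914828704649, -0.007014949293868422], [0.4977766218313946, 0.023391763458110865], [0.5438340890831671, 0.0050696443447894035]]
1 scene ((314.4000244140625, 195.30001831054688), (6.199999809265137, 22.399999618530273), 36.869895935058594)
[[0.4534632414502423, -0.011095897739615168], [0.37081337391220925, -0.005895358278979523], [0.3764043928936184, 0.014214702183085764], [0.4583135425603071, 0.008409099051428726]]
[array([320.7477, 186.5432]), array([307.7326, 203.8006]), array([286.3671, 232.3316])]
```

The brush is unmoved and my position for it holds. The fingertips retract while open, so they closed over the 16 mm handle. I'll go lower, watching the force.

Run:
```python
from h import *
g=(.4517,-.003)
hand.move_gripper(.036)
L(g,.16,-.063,.3); L(g,.022,-.063,.15); st("low")
for z in (.018,.0145):
    L(g,z,-.063,.05); f=get_obs()["wrist_force"][2]; st(z)
    if abs(f)>5: break
hand.move_gripper(.018,40); st("close")
```

```text
low 8.55 [ 0.4523 -0.0028  0.0225] w 0.036 g 0.0 F [-0.1 -0.1 -0.7]
0.018 8.8 [ 0.4519 -0.003   0.0183] w 0.0359 g 0.0 F [-0.2  0.1 -0. ]
0.0145 9.05 [ 0.4516 -0.003   0.0144] w 0.0357 g 0.0 F [ 0.1  0.4 -1.3]
close 9.37 [ 0.4517 -0.003   0.0145] w 0.0181 g 0.0 F [ 0.2 -0.7  0.1]
```

Run:
```python
from h import *
snap(2)
t=cv2.imread("pics/top2.png")[160:280,220:330]; s=cv2.imread("pics/scene2.png")[150:260,260:370]
cv2.imwrite("pics/v2.png",np.hstack([cv2.resize(t,(396,432)),cv2.resize(s,(396,432))]))
```

```text
(no output)
```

View pics/v2.png

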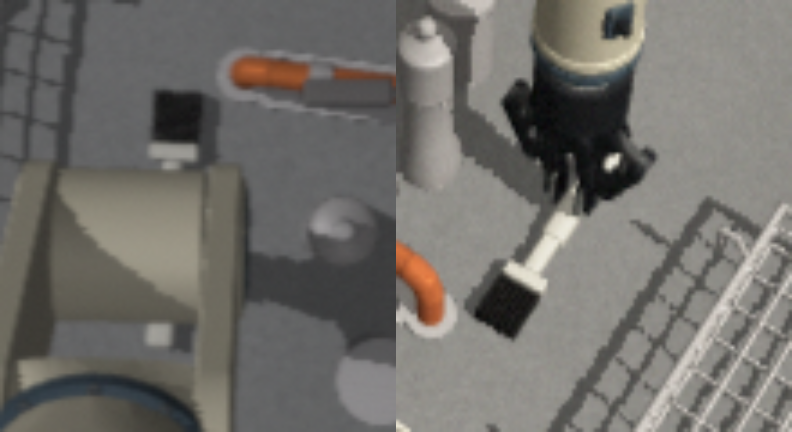

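The fingers straddle the handle. I'll close further and watch width and force.

Run:
```python
from h import *
for w in (.012,.006):
    hand.move_gripper(w,40); st(w)
    if get_obs()["grip_force"]>3: break
```

```text
0.012 9.7 [ 0.4517 -0.003   0.0145] w 0.0119 g 0.0 F [ 0.5 -0.  -0.4]
0.006 9.93 [ 0.4517 -0.003   0.0145] w 0.0057 g 0.0 F [-0.1 -0.8  0.4]
```

Still no contact with the brush or the table, so the tips must be higher than nominal. A guarded descent will find the surface.

Run:
```python
from h import *
g=(.4517,-.003)
snap(3)
z=.0145
while z>-.012:
    z-=.0015; L(g,z,-.063,.04); o=get_obs(); print(round(z,4),np.round(o["position"][2],4),np.round(o["wrist_force"],1))
    if abs(o["wrist_force"][2])>4: break
```

```text
0.013 0.0129 [ 0.4  0.  -0.5]
0.0115 0.0114 [ 0.4 -0.4 -0.4]
0.01 0.0099 [-0.2 -0.4  0.2]
0.0085 0.0084 [-0.3  0.5  0.9]
0.007 0.0075 [-2.  -0.5  9.6]
```

Run:
```python
from h import *
g=(.4517,-.003)
L(g,.06,-.063,.2); snap(4)
t=cv2.imread("pics/scene3.png")[150:260,260:370]; s=cv2.imread("pics/scene4.png")[150:260,260:370]
cv2.imwrite("pics/v3.png",np.hstack([cv2.resize(t,(400,400),interpolation=2),cv2.resize(s,(400,400),interpolation=2)]))
S=dict(np.load("scene4.npz")); o=get_obs()["position"]; print(o,[proj(S,o-np.array([0,0,d])) for d in(0,.017)])
```

```text
[ 0.45115556 -0.00300586  0.0594213 ] [array([308.84771191, 194.18170111]), array([308.48305381, 197.52277817])]
```

View pics/v3.png

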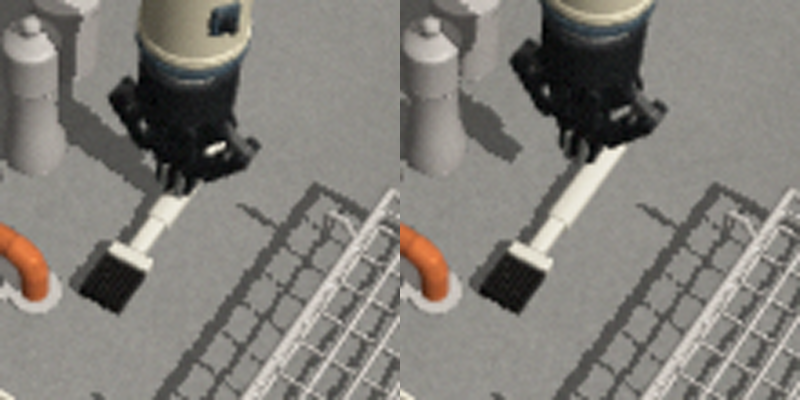

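With the gripper reporting TCP z = 0.059, the visible tips are at scene (309,193), which is z ≈ 0.068. Contact with the 16 mm brush top came at a reported 0.0075. So the tips really sit about 8 mm *behind* the reported TCP, some 25 mm off nominal, while x and y are right. I'll find the counter by touch and grip relative to that.

Run:
```python
from h import *
g=(.4517,-.003)
hand.move_gripper(.038)
L(g,.004,-.063,.12); st("in")
z=.004
while z>-.026:
    z-=.002; L(g,z,-.063,.06); o=get_obs(); f=o["wrist_force"][2]
    if abs(f)>4: break
st("touch"); z0=o["position"][2]
L(g,z0+.005,-.063,.06); hand.move_gripper(.012,40); st("close")
```

```text
in 12.82 [ 0.4518 -0.003   0.0041] w 0.0384 g 0.0 F [-0.5  0.1  0.3]
touch 14.82 [ 0.4519 -0.003  -0.0102] w 0.0381 g 20.0 F [-8.3 -0.2 39.4]
close 15.38 [ 0.4515 -0.003  -0.0054] w 0.0209 g 39.4 F [-0.7  0.2  5.4]
```

The brush is gripped: width 20.9 mm, force 39 N. Now I'll lay it in the basket, then go for the mill with the 26 mm height correction.

Run:
```python
from h import *
g=(.4517,-.003); p=bk(-.04,-.040)
L(g,.12,-.063,.25); st("lift")
L(p,.12,BY,.25); L(p,.04,BY,.2); L(p,.010,BY,.08); st("down")
hand.move_gripper(.034); st("open")
L(p,.16,BY,.3)
# mill: nominal TCP .123 -> commanded .097
m=(.4618,-.135)
hand.move_gripper(.085); L(m,.17,0,.35); snap(5); st("over mill")
```

```text
lift 16.02 [ 0.4511 -0.003   0.1191] w 0.0211 g 39.3 F [-0.2  0.3 -1.3]
down 18.04 [0.5212 0.1814 0.0095] w 0.0209 g 39.6 F [ 0.4 -0.6 -1.1]
open 18.32 [0.5223 0.1825 0.0107] w 0.0335 g 2.3 F [-0.  6.  2.]
over mill 20.69 [ 0.462  -0.1338  0.1699] w 0.0848 g 0.0 F [0.3 0.4 0. ]
```

Run:
```python
from h import *
np.set_printoptions(precision=4,suppress=True)
T=dict(np.load("top5.npz"))
# brush check in basket frame
h=cv2.cvtColor(T["frame"],cv2.COLOR_RGB2HSV)[150:262,180:225]
for k in blobs((h[...,2]>140)&(h[...,1]<60),(180,150),40)+blobs(h[...,2]<30,(180,150),40):
    b=np.array([ray(T,p,.026)[:2] for p in cv2.boxPoints(cv2.minAreaRect(k))])-B; c,s=np.cos(BY),np.sin(BY); print((b@np.array([[c,-s],[s,c]])).tolist())
m=(.4618,-.135)
L(m,.12,0,.2); st("a"); L(m,.099,0,.08); st("b"); hand.move_gripper(.03,45); st("grip")
L(m,.119,0,.1); st("lift")
```

```text
[[-0.11674938978627843, -0.03237200483550009], [-0.01331676673411326, -0.030869013889237622], [-0.013280208696456052, -0.045829697090102255], [-0.11670487102316199, -0.047264223765220874]]
[[0.04171834947978868, -0.026031590973637254], [0.0785500142979615, -0.025893637323188872], [0.07823355589772414, -0.060780347371661055], [0.04140979329465596, -0.060861832307463615]]
a 21.09 [ 0.4616 -0.1341  0.1198] w 0.0849 g 0.0 F [-0.1 -0.4  0.2]
b 21.5 [ 0.462  -0.135   0.0994] w 0.0849 g 0.0 F [0.2 0.  0.5]
grip 21.93 [ 0.4623 -0.135   0.0997] w 0.0481 g 45.9 F [0.1 0.7 6.1]
lift 22.28 [ 0.462  -0.1351  0.1191] w 0.0483 g 47.3 F [-0.4 -0.7 -4.3]
```

The brush lies correctly (y ≈ -0.04, x -0.12 to 0.08) and the mill is held (48 mm). I'll place the mill, then fetch the jar.

Run:
```python
from h import *
m=(.462,-.135); p=bk(-.002,.037)
L(m,.225,0,.3); L(p,.225,BY,.3); L(p,.135,BY,.2); L(p,.114,BY,.05); st("down")
z=.114
while z>.108 and get_obs()["wrist_force"][2]<-1.5: z-=.001; L(p,z,BY,.03)
st("set"); hand.move_gripper(.062); st("open"); bot.dwell(.2)
L(p,.24,BY,.25)
j=(.443,-.245)
hand.move_gripper(.085); L(j,.2,0,.4); snap(6)
# jar: nominal TCP .105 -> .079
L(j,.12,0,.25); L(j,.079,0,.08); st("at jar"); hand.move_gripper(.04,45); st("grip"); L(j,.1,0,.1); st("lift")
```

```text
down 25.44 [0.5662 0.2547 0.1138] w 0.0478 g 47.5 F [-0.3 -0.1 -4.5]
set 26.19 [0.5667 0.2548 0.1118] w 0.0478 g 48.1 F [-1.1 -0.2  5.2]
open 26.48 [0.5664 0.2548 0.111 ] w 0.0621 g 0.0 F [ 0.1 -0.4  0.8]
at jar 30.38 [ 0.4433 -0.2452  0.0793] w 0.0848 g 0.0 F [-0.  -0.8 -0.4]
grip 30.73 [ 0.4434 -0.2452  0.0797] w 0.0593 g 47.7 F [-1.1  1.5  5. ]
lift 31.09 [ 0.4432 -0.2451  0.1002] w 0.0589 g 49.2 F [-0.5 -0.4 -4.2]
```

Run:
```python
from h import *
j=(.443,-.245); p=bk(-.095,.037)
L(j,.205,0,.3); L(p,.205,BY,.3); L(p,.115,BY,.2); L(p,.094,BY,.05); st("down")
z=.094
while z>.088 and get_obs()["wrist_force"][2]<-1.5: z-=.001; L(p,z,BY,.03)
st("set"); hand.move_gripper(.072); st("open"); bot.dwell(.2)
L(p,.22,BY,.25)
V=np.array([.5655,-.2265]); q=.15; phi=-.124+q; g=V+.085*np.array([-np.sin(phi),np.cos(phi)])
hand.move_gripper(.034); L(g,.2,phi+np.pi/2,.3); st("over lever"); snap(7)
t=cv2.imread("pics/top7.png")[100:280,130:400]; s=cv2.imread("pics/scene7.png")[130:330,180:430]
cv2.imwrite("pics/v7.png",np.hstack([cv2.resize(t,(405,320)),cv2.resize(s,(390,320))]))
```

```text
down 34.61 [0.4736 0.2631 0.0938] w 0.0589 g 49.5 F [ 0.3 -0.1 -4.2]
set 35.36 [0.474  0.2632 0.0918] w 0.0593 g 50.0 F [-1.3 -1.3  5.4]
open 35.64 [0.4739 0.2632 0.0911] w 0.0721 g 0.0 F [-0.3  0.8  0.9]
over lever 39.08 [ 0.5632 -0.1411  0.2   ] w 0.034 g 0.0 F [-0.5  0.5  0.2]
```

View pics/v7.png

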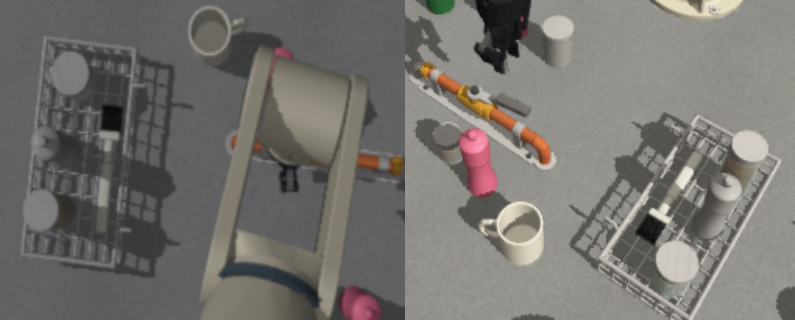

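The basket holds the jar, mill and squat jar upright, with the brush flat beside them. The lever is free, with its sleeve at panel (515,103). Now the swing.

Run:
```python
from h import *
V=np.array([.5655,-.2265])
def pose(q): phi=-.124+q; return V+.085*np.array([-np.sin(phi),np.cos(phi)]),phi+np.pi/2
g,y=pose(.15)
L(g,.11,y,.2); L(g,.0725,y,.08); st("down")
hand.move_gripper(.024,20); st("straddle")
for i,q in enumerate(np.linspace(.15,np.pi/2,15)[1:]):
    g,y=pose(q); L(g,.0725,y,.06); F=get_obs()["wrist_force"]
    if np.linalg.norm(F)>25: st("stop"); break
    if i%4==0: st(round(q,2))
st("end"); hand.move_gripper(.012,25); st("centred"); bot.dwell(.2)
hand.move_gripper(.036); st("open"); L(g,.16,y,.2); L((.40,-.10),.22,y,.3); snap(8); st("clear")
```

```text
down 40.4 [ 0.5631 -0.1415  0.0722] w 0.0344 g 0.0 F [ 0.5 -0.2  0.3]
straddle 40.66 [ 0.5636 -0.1416  0.0729] w 0.0241 g 0.0 F [-0.5 -0.3  0.9]
0.25 40.95 [ 0.5548 -0.1423  0.0728] w 0.0241 g 0.0 F [ 0.3 -0.3  0.3]
0.66 42.12 [ 0.5222 -0.1532  0.0724] w 0.0239 g 0.0 F [ 0.5  0.3 -0.3]
1.06 43.28 [ 0.4968 -0.1762  0.0724] w 0.0238 g 0.0 F [ 0.   0.3 -0.6]
1.47 44.45 [ 0.4825 -0.2074  0.0724] w 0.0241 g 0.0 F [-0.5  0.1 -0.3]
end 44.74 [ 0.481  -0.2158  0.0724] w 0.0241 g 0.0 F [-0.1 -0.6 -0.7]
centred 44.96 [ 0.4809 -0.2156  0.0726] w 0.0196 g 24.2 F [-1.5  1.5  2.7]
open 45.47 [ 0.4813 -0.2162  0.0724] w 0.036 g 0.0 F [-0.4  0.2 -0.7]
clear 46.82 [ 0.4002 -0.1005  0.2191] w 0.036 g 0.0 F [-0.3  0.3  0. ]
```

It closed on the sleeve at 19.6 mm, centred. Checking the angle and the whole scene now.

Run:
```python
from h import *
bot.reach(np.array([.2,-.5,.25]),down(.293)); snap(9); st("away")
t=cv2.imread("pics/top9.png")[165:235,290:410]; b=cv2.imread("pics/top9.png")[100:290,130:400]
cv2.imwrite("pics/v9.png",np.vstack([cv2.resize(t,(540,315),interpolation=2),cv2.resize(b,(540,280),interpolation=cv2.INTER_AREA)]))
```

```text
away 48.56 [ 0.2006 -0.4995  0.2499] w 0.0359 g 0.0 F [-0.6  0.9 -0.4]
```

View pics/v9.png

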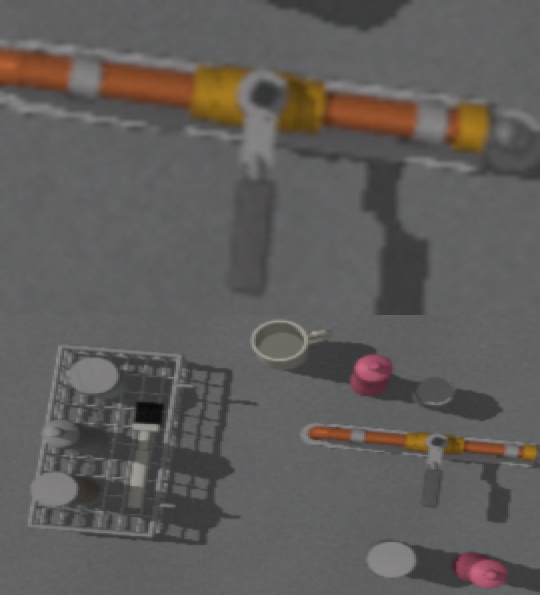

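Run:
```python
from h import *
np.set_printoptions(precision=4,suppress=True)
T=dict(np.load("top9.npz"))
pt=lambda x,y,z:ray(T,(290+(x+.5)/4.5-.5,165+(y+.5)/4.5-.5),z)[:2]
n=pt(265,95,.105); c=pt(251,236,.1035); e1,e2=pt(254,182,.1035),pt(248,291,.1035)
s1,s2=pt(86,77,.062),pt(431,120,.062); py=s1-s2
f=lambda d:np.arctan2(py[0]*d[1]-py[1]*d[0],py@d)
print("nut",n,"sleeve",c,np.linalg.norm(e1-e2),"mid saddles",(s1+s2)/2,"lever nut->c",f(c-n),"mid->c",f(c-(s1+s2)/2),"sleeve edge",f(e2-e1))
g=cv2.cvtColor(T["frame"],cv2.COLOR_RGB2GRAY)
sub=g[203:232,336:356]; print(sub[::3])
```

```text
nut [ 0.5634 -0.2238] sleeve [ 0.4815 -0.2163] 0.06323995658209934 mid saddles [ 0.5651 -0.2249] lever nut->c 1.5918738783086122 mid->c 1.58066490396918 sleeve edge 1.633829526699884
[[ 98  96  95  96  96  94  95  94  93 109 113  93  83  91  96  99  98  96
   96  99]
 [ 97  95  96  97  97  95  88  81  80  77  78  77  79  77  74  87  96  96
   98  97]
 [ 96  96  94  96  93  92  80  77  80  80  77  78  77  73  76  86  94  96
   96  96]
 [ 98  96  97  97  98  94  83  78  81  80  78  77  75  68  80  94  98  97
   95  93]
 [ 97  97  95  95  93  89  82  81  81  80  79  78  78  69  80  96  99  97
   97  96]
 [ 94  95  96  96  94  84  81  83  81  80  78  77  75  71  84  94  95  96
   96  96]
 [ 96  94  93  94  95  82  79  82  81  79  78  76  72  75  89  95  96  97
   98  97]
 [ 96  95  97  96  93  84  81  81  80  81  78  79  70  83  95  98  96  97
   94  95]
 [ 94  94  95  93  87  83  83  83  80  79  78  79  73  85  96  95  95  95
   97  98]
 [ 93  95  94  95  96  93  91  89  85  81  79  76  84  95  94  97  96  97
   99  98]]
```

The lever angle estimates are 1.571 rad (from the grip), 1.58–1.59 (camera, axis to sleeve) and about 1.605 (sleeve edges). All are inside the 1.481–1.661 band. Everything else stands in place and the arm is clear.

```bash
python3 -c "
from workcell import hand_in
print(hand_in())"
```

```text
the job is handed in; nothing more can be done
None
```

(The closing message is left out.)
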